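Clip the tube tray onto the bench shaker

TASK

Pick up the tube tray by its rib, set it on the bench shaker's platform so that its two end slots go over the two snap hooks, and press it straight down until both hooks have clicked over it and it sits fully home and level; then let go and withdraw. Press by feel: never load the shaker with more than about 25 N (2.5 kg). Leave the beaker, the vial and the timer where they stand.

Things in the scene. Friction and masses are not known exactly. Their poses are not given: they have to be found in the camera images.
- tray: loose white tube tray, ~0.18 kg: deck 144 (x) x 70 (y) x 6 mm; upright grip rib in its middle, 60 (x) x 22 (y) mm, top 39 mm above the tray's underside: grip it across its 22 mm from above. Four 14 mm sockets at x +-30, y +-21 mm, a hook slot at each end. Origin: centre of the underside, z up. Same when turned half round. Starts flat on the bench, on either side
- tray_slot_a (a point): centre of the slot at the tray's +x end, at the deck's top (tray frame x = 56.5, z = 6 mm): a through slot 11 mm (x) by 17 mm (y), with a 10 mm end bar beyond it that the hook catches
- tray_slot_b (a point): centre of the equal slot at the tray's -x end (tray frame x = -56.5, z = 6 mm)
- shaker: fixed white bench shaker, housing 150 (x) x 110 (y) x 72 mm. Origin: centre of its underside on the bench; z up, x from hook to hook. Centred over it on a column: an aluminium platform 150 x 76 x 12 mm, its top 110 to 170 mm above the origin: clamped at a height that differs each time and is NOT reported; find it by feel. On rubber mounts: sinks 1 mm per 20 N at most
- hook_a (a joint): bend of the black snap hook at the shaker's +x end, rad: 0 = upright (free or clicked), ~0.13 = pressed fully aside. It stands at x 57 to 61 mm, 12 mm wide (y), its top 19.3 mm above the platform; its head points outward to x = 64.5 mm, sloped above, flat below at 7.3 mm above the platform. It bends inward in the tray's slot, then springs out over the end bar (2.5 mm catch)
- hook_b (a joint): bend of the equal, mirrored hook at the shaker's -x end, rad: 0 = upright, ~0.13 = pressed fully aside by the tray. Pushing the tray past both hooks takes 6 to 13 N in all, depending on friction; then the force falls, and rises again when the tray's underside meets the platform
- seat_pin (a joint): 10 mm steel seat pin in the middle of the platform, m: 0 = standing 4 mm proud (no tray), about 0.004 = pushed flush by a tray that is fully home. It is very soft (under 1 N)
- beaker: glass beaker, 83x92x118 mm, standing at the back; origin at the centre of its foot; leave it alone
- vial: small vial with a screw cap, diameter 24 mm, 54 mm high, standing at the front; origin at the centre of its foot; leave it alone
- timer: small white wedge-shaped timer, 35x62x52 mm, standing at the right front; origin at the centre of its foot; leave it alone

How it is judged:
By the outcome, as a careful person would: the job done as asked, in the order asked, and still so for the second after the job is handed in, with the robot touching nothing.
It also fails if it takes over 51 s, if anything falls off the work surface, if the arm or the gripper's body presses on something with over 40 N, if the wrist force passes 120 N, or if a joint passes its speed limit or range.

ROBOT

A 6-joint arm with a two-finger parallel gripper is mounted at the origin on a cart in front of the work surface, level with it; the furniture and walls round the work are solid. World frame = base frame: x ahead of the robot, y to its left, z up, the work surface at z = 0. Lengths are in m, angles in rad, forces in N, time in s.
With the tool pointing down it reaches from about 0.3 to 0.875 m from the base axis. Payload 6.4 kg.
Tool frame: the origin (TCP) lies at the very end of the fingers, on their centre line; the grasp point (between the pads) lies 19 mm behind it; z points along the fingers, y is the line along which they close (so a half turn about z gives the same grasp; the last joint's range is limited). The gripper opens to 85 mm and grips with 20 to 120 N. Pads are 22 mm wide; open, the fingers measure 114 mm over their backs; the gripper's body (76 mm by 85 mm) begins 54 mm behind the grasp point. The pads swing forward as they close: fully open they stand 13 mm farther back than shut.
Start: joints at [-1.351, 0.181, 1.607, -0, 1.354, -0.206], TCP at [0.238, -0.524, 0.231] pointing down, gripper open.
Joint ranges: [-2.99, 2.99], [-0.89, 2.07], [0.3, 2.58], [-1.14, 4.28], [0, 2.63], [-3.12, 3.12]. Speed limits (rad/s): [2.57, 2.57, 3.01, 3.14, 3.14, 3.14].

INTERFACE

Orientations are given as a unit quaternion [w, x, y, z].
In Python, from bench import telemetry, camera, ctrl, spotter gives the robot as it stands.
- The arm moves only by the tool send_rows, never from a script. Its argument "series" is a list of rows, each a list of 3 entries, a list of its own where there are three numbers: the turn, a rotation vector about the world's x, y, z in degrees, then the shift along the world's x, y, z in mm, then the closure, from -1 (fully open) to 1 (shut), so that 0 is half open. In form: [[[rx, ry, rz], [dx, dy, dz], gripper], ...]. A call has 1 to 10 rows; each row is the pose to reach, as a shift and turn from the pose commanded when the call began; what a row does not reach only later rows make up. A row lasts 1/8 s, in which the tool goes at most 62.5 mm and 10.7 degrees, less where a joint would pass 70% of its speed; a pose out of reach is approached as far as the arm can. A call with a gripper value outside its range is refused whole. The fingers move at their own pace and stop on an object; the grip force is fixed at half the most. Time passes only in rows, so rows that repeat a pose let the fingers close. It gives the time, the measured TCP pose, the force, the opening and the grip force at its end, in the units of the state.
- telemetry.get_obs(): the state, without advancing time (a new reading comes with each control period).
- camera(name): name is "scene" or "top"; returns a dict with "pixels" (400x640x3 uint8, red, green, blue), "camera_matrix" (3x3 intrinsics, pixels), "xyz" and "orientation" of the camera in the world. Camera axes: x right, y up, looking along -z (the intrinsics and any distortion apply to the point x, -y, -z); pixel columns grow to the right and rows downward; lengths in m; the calibration is good to about 2 mm. A picture is of the moment at which its call begins. There is no depth.
- ctrl.hand_in(): hands the job in; it is judged then, once.
Trained networks look in the newest picture that a camera, given by its name, has taken for a name from the list of things; names that differ only in an ending like _2 or _b are one class to them, and where a whole thing is asked for, a point or a joint stands for the part that bears it (a point fixed in the world has none). Each returns a list of dicts, best first, with "conf" (0 to 1); they miss things now and then, are a little off and sometimes report something else, mostly with a low value. They report only what shows in the picture. A call takes as long as a camera call.
- spotter.boxes_of(thing, camera): "xyz" ([x, y, z] in m, in world coordinates, good to about 4 mm: the middle of the surface that is visible of it).
- spotter.landmark_of(thing, camera): "xyz" ([x, y, z] in m, in world coordinates, good to about 4 mm: a listed point, or the origin of a listed thing).
The state is a dict: "time_s": time; "q": joint angles; "dq": joint speeds; "joint_efforts": joint torques, N m; "eef_pos": TCP position; "eef_rot": TCP orientation; "wrist_force": force on the tool from outside, world axes, zero at the start; "torque": the same for the moment, N m; "opening": opening from 0.0 (shut) to 1.0 (fully open); "grasp_force": force on a finger pad.
Only numpy, scipy, OpenCV 4.12 (cv2) and the standard library are available. Lean on these libraries where they do the work, as an engineer would, in place of code of your own. Each camera call takes 0.05 s, during which the arm holds its last target. There are 200 camera calls.

## Working session

There is one attempt and no reset: what is moved stays moved. The work goes in short steps, Python scripts to look and compute and a tool call to move; the robot and the scene stay as the last step left them, time stands still between calls to the robot, and variables do not carry over. Pictures are saved under pics/ and viewed, at most 10 in all, crops included, and the job is handed in when it is done.

Besides the shell and the picture viewer there is one more tool, called after "Call:" as a command line: name --argument value ..., lists and objects as JSON in quotes. send_rows: Moves the arm, as the interface text tells. Its arguments: {"type":"object","properties":{"series":{"type":"array","items":{"type":"array"}}},"required":["series"]}

```bash
mkdir -p pics; python3 - <<'E'
from bench import telemetry, camera, spotter
import cv2,numpy as np
o=telemetry.get_obs(); print(o['time_s'],o['eef_pos'],o['eef_rot'],o['opening'],o['wrist_force'])
for c in ('scene','top'):
    d=camera(c); cv2.imwrite(f'pics/{c}0.png',d['pixels'][...,::-1]); print(c,np.round(d['camera_matrix'],1).tolist(),d['xyz'],d['orientation'])
    for t in ('tray','tray_slot_a','tray_slot_b','shaker','hook_a','hook_b','seat_pin','beaker','vial','timer'):
        print(t,[(np.round(r['xyz'],3).tolist(),round(r['conf'],2)) for r in spotter.landmark_of(t,c)][:3], 'BOX',[(np.round(r['xyz'],3).tolist(),round(r['conf'],2)) for r in spotter.boxes_of(t,c)][:2])
E
```

```text
0.0 [ 0.23741487 -0.5230727   0.23037975] [-8.97128677e-04  9.77421895e-01  2.11295134e-01 -1.91185680e-06] 1.0029071700004888 [ 0.31419722 -0.71552581  0.43342101]
scene [[480.6, 0.0, 317.5], [0.0, 480.6, 202.5], [0.0, 0.0, 1.0]] [-0.31074046 -0.62640303  0.82387677] [ 0.78068044  0.39285726 -0.22598112 -0.43027173]
tray [([0.479, -0.215, 0.001], 0.89)] BOX [([0.468, -0.222, 0.006], 0.72)]
tray_slot_a [([0.43, -0.19, 0.009], 0.65), ([0.528, -0.248, 0.008], 0.61)] BOX [([0.462, -0.226, 0.01], 0.61)]
tray_slot_b [([0.43, -0.19, 0.009], 0.65), ([0.528, -0.248, 0.008], 0.61)] BOX [([0.462, -0.226, 0.01], 0.61)]
shaker [([0.557, 0.108, -0.001], 0.79), ([0.698, -0.05, -0.0], 0.43)] BOX [([0.527, 0.088, 0.071], 0.75)]Traceback (most recent call last):
  File "<stdin>", line 7, in <module>
ValueError: it knows: beaker, shaker, timer, tray, tray_slot, vial
```

```bash
python3 - <<'E'
from bench import telemetry, camera, spotter
import cv2,numpy as np
for c in ('scene','top'):
    d=camera(c); cv2.imwrite(f'pics/{c}0.png',d['pixels'][...,::-1]); print(c,np.round(d['camera_matrix'],1).tolist(),d['xyz'],d['orientation'])
    for t in ('tray','tray_slot_a','shaker','beaker','vial','timer'):
        print(t,[(np.round(r['xyz'],3).tolist(),round(r['conf'],2)) for r in spotter.landmark_of(t,c)][:3])
E
```

```text
scene [[480.6, 0.0, 317.5], [0.0, 480.6, 202.5], [0.0, 0.0, 1.0]] [-0.31074046 -0.62640303  0.82387677] [ 0.78068044  0.39285726 -0.22598112 -0.43027173]
tray [([0.48, -0.216, -0.003], 0.94)]
tray_slot_a [([0.529, -0.245, 0.007], 0.89), ([0.43, -0.188, 0.011], 0.63)]
shaker [([0.555, 0.111, 0.0], 0.93)]
beaker [([0.699, -0.05, -0.001], 0.96)]
vial [([0.555, 0.11, -0.002], 0.71), ([0.387, -0.066, -0.001], 0.68)]
timer [([0.403, -0.385, -0.002], 0.96)]
top [[391.5, 0.0, 318.5], [0.0, 391.5, 199.1], [0.0, 0.0, 1.0]] [ 0.47046924 -0.12471656  1.12124149] [ 0.71707129  0.02005178 -0.02608585 -0.69622282]
tray [([0.478, -0.213, -0.001], 0.77)]
tray_slot_a []
shaker [([0.563, 0.11, -0.001], 0.91)]
beaker [([0.695, -0.05, -0.002], 0.92)]
vial [([0.385, -0.062, 0.0], 0.55), ([0.563, 0.112, -0.003], 0.25)]
timer [([0.404, -0.388, -0.0], 0.85)]
```

View pics/scene0.png

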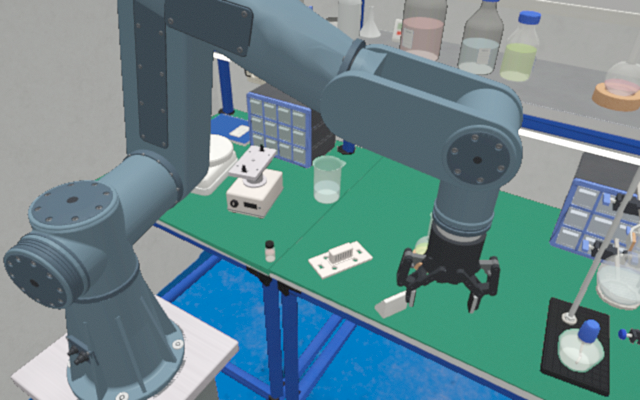

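View pics/top0.png

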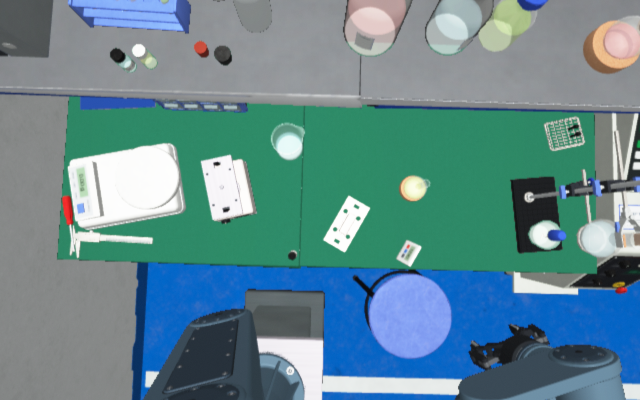

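The scene picture shows the tray rib-up at (340,258) and the shaker with its two black hooks at about (253,180). In the top picture the tray is at (346,223) and the platform at (229,188). Next I'll enlarge both.

```bash
python3 - <<'E'
import cv2,numpy as np
t=cv2.imread('pics/top0.png');s=cv2.imread('pics/scene0.png')
def crop(i,x,y,w,h):
    c=cv2.resize(i[y:y+h,x:x+w],None,fx=6,fy=6,interpolation=cv2.INTER_NEAREST)
    for k in range(0,w,10): cv2.putText(c,str(x+k),(k*6,8),0,.3,(0,0,255)); cv2.line(c,(k*6,9),(k*6,13),(0,0,255))
    for k in range(0,h,10): cv2.putText(c,str(y+k),(0,k*6+4),0,.3,(0,0,255))
    return c
cv2.imwrite('pics/c1.png',np.hstack([crop(t,195,145,66,90),crop(s,222,138,66,90)]))
cv2.imwrite('pics/c2.png',np.hstack([crop(t,318,185,60,75),crop(s,302,225,72,75)]))
E
```

```text
(no output)
```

View pics/c1.png

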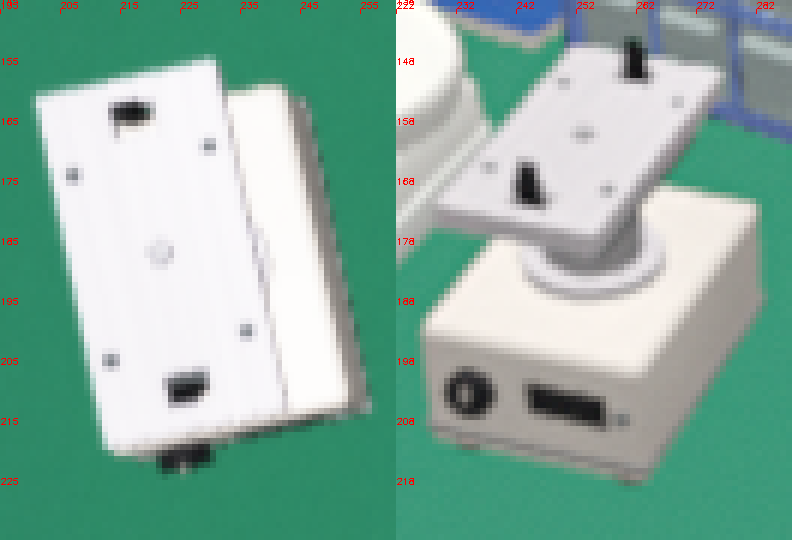

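View pics/c2.png

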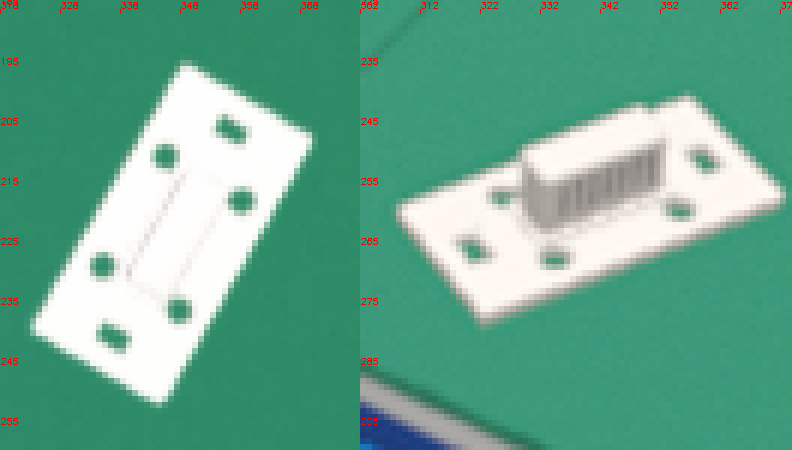

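The crops show screws at the platform corners, the pin, and tray corners and holes clear enough to fit. I'll fit both poses to these points in the two cameras.

```bash
cat > geo.py <<'E'
import numpy as np
from scipy.spatial.transform import Rotation as R
from scipy.optimize import least_squares
K={'scene':(480.6,317.5,202.5,[-0.31074046,-0.62640303,0.82387677],[0.78068044,0.39285726,-0.22598112,-0.43027173]),
'top':(391.5,318.5,199.1,[0.47046924,-0.12471656,1.12124149],[0.71707129,0.02005178,-0.02608585,-0.69622282])}
def proj(c,P):
    f,cx,cy,t,q=K[c]; r=R.from_quat(q,scalar_first=True)
    p=r.inv().apply(np.atleast_2d(P)-t); return np.c_[cx+f*p[:,0]/-p[:,2],cy-f*p[:,1]/-p[:,2]]
def place(x,y,z,yaw,L):
    return R.from_euler('z',yaw).apply(np.array(L,float))+[x,y,z]
E
python3 - <<'E'
from geo import *
A=lambda l,ox,oy:np.array(l,float)/6+[ox-.5,oy-.5]
# platform: order FL,FR,NR,NL screws, pin, corners FL,FR,NR,NL ; local x along hook axis(far=+)
pt=A([(73,174),(209,146),(247,330),(111,360),(162,252),(37,95),(215,60),(287,410),(108,452)],195,145)
ps=A([(168,82),(282,102),(211,189),(93,167),(188,134),(169,47),(326,75),(204,238),(41,205)],222,138)
def plat(p):
    x,y,z,yaw,a,b=p
    L=[(a,b,0),(a,-b,0),(-a,-b,0),(-a,b,0),(0,0,.004),(.075,.038,0),(.075,-.038,0),(-.075,-.038,0),(-.075,.038,0)]
    return place(x,y,z,yaw,L)
cams=[['top'],['scene'],['top','scene']]
D={'top':pt,'scene':ps}
for cs in cams:
    f=lambda p:np.concatenate([(proj(c,plat(p))-D[c]).ravel() for c in cs])
    r=least_squares(f,[.56,.11,.14,.2,.05,.025],loss='soft_l1'); print('plat',cs,np.round(r.x,4),np.degrees(r.x[3]),np.sqrt(np.mean(r.fun**2)))
    print(np.round(f(r.x).reshape(-1,2),1).tolist())
hx,hy=.0565,0
tt=A([(187,62),(315,138),(162,405),(32,328),(231,129),(113,336),(166,156),(242,201),(180,310),(102,265)],318,185)
ts=A([(328,97),(423,193),(125,315),(39,208)],302,225)
# local +x = far end (top-image up), left=+y
T=[(.072,.035,.006),(.072,-.035,.006),(-.072,-.035,.006),(-.072,.035,.006),(hx,0,.006),(-hx,0,.006),(.03,.021,.006),(.03,-.021,.006),(-.03,-.021,.006),(-.03,.021,.006)]
D={'top':tt,'scene':ts}
for cs in cams:
    f=lambda p:np.concatenate([(proj(c,place(p[0],p[1],0,p[2],T))[:len(D[c])]-D[c]).ravel() for c in cs])
    r=least_squares(f,[.48,-.215,-.5],loss='soft_l1'); print('tray',cs,np.round(r.x,4),np.degrees(r.x[2]),np.sqrt(np.mean(r.fun**2)))
    print(np.round(f(r.x).reshape(-1,2),1).tolist())
E
```

```text
plat ['top'] [0.5579 0.1101 0.1501 0.2436 0.0394 0.0286] 13.956579347444897 0.22720911323226456
[[0.3, 0.2], [0.2, 0.0], [0.2, 0.2], [0.1, 0.0], [-0.5, -0.0], [-0.2, 0.3], [0.0, -0.3], [0.1, 0.0], [-0.3, -0.4]]
plat ['scene'] [0.5602 0.1104 0.1412 0.2663 0.0409 0.0284] 15.259151376306555 0.47197183270701454
[[-0.3, 0.3], [-0.4, 0.1], [0.2, 0.5], [0.1, 0.7], [-0.0, -0.9], [1.1, -0.1], [-0.2, -0.7], [-0.3, -0.4], [0.0, 0.3]]
plat ['top', 'scene'] [0.5592 0.1114 0.1415 0.251  0.0398 0.0288] 14.381257085716758 0.5398864231289761
[[0.6, 0.0], [0.4, -0.3], [0.6, -0.1], [0.7, -0.1], [-0.2, -0.2], [0.1, 0.4], [0.1, -0.3], [0.5, -0.6], [0.4, -0.9], [-0.8, 0.3], [-0.7, 0.4], [-0.3, 0.3], [-0.5, 0.3], [-0.5, -0.9], [1.1, -0.2], [-0.3, -0.6], [-1.3, -0.4], [-0.8, 0.1]]
tray ['top'] [ 0.4769 -0.2144 -0.4991] -28.59861904020827 0.22351530180869378
[[-0.3, 0.5], [-0.4, 0.1], [-0.2, -0.5], [0.2, -0.2], [0.2, 0.2], [0.1, 0.0], [0.1, -0.0], [0.2, -0.1], [-0.0, -0.0], [0.2, 0.0]]
tray ['scene'] [ 0.4794 -0.2162 -0.4879] -27.956950593371126 0.11799646580825462
[[0.0, 0.1], [-0.2, 0.0], [0.1, -0.2], [0.1, 0.1]]
tray ['top', 'scene'] [ 0.4775 -0.215  -0.4959] -28.410238830484694 0.41800942304567285
[[-0.2, 0.3], [-0.3, -0.1], [0.2, -0.7], [0.4, -0.3], [0.4, -0.1], [0.3, -0.2], [0.3, -0.2], [0.4, -0.4], [0.2, -0.2], [0.4, -0.2], [-0.5, 0.4], [-0.9, 0.5], [-0.9, -0.0], [-0.8, 0.2]]
```

Call:
send_rows --series '[[[0, 0, -10], [40, 52, 0], -1], [[0, 0, -20], [80, 103, -10], -1], [[0, 0, -30], [120, 154, -30], -1], [[0, 0, -40], [160, 205, -60], -1], [[0, 0, -50], [200, 257, -90], -1], [[0, 0, -52.8], [240, 308, -110], -1], [[0, 0, -52.8], [240, 308, -110], -1], [[0, 0, -52.8], [240, 308, -110], -1], [[0, 0, -52.8], [240, 308, -110], -1]]'

```text
time_s: 2.28
eef_pos: [0.4775, -0.2161, 0.1216]
eef_rot: [0.0, 0.97, -0.245, 0.0]
wrist_force: [0.9, 0.1, 0.7]
opening: 1.0
grasp_force: 0.0
```

```bash
cat > look.py <<'E'
import sys,cv2,numpy as np
from bench import telemetry,camera
from geo import *
o=telemetry.get_obs(); q=R.from_quat(o['eef_rot'],scalar_first=True); m=q.as_matrix()
print(round(o['time_s'],2),'pos',np.round(np.array(o['eef_pos'])*1000,1),'yaw_y',np.round(np.degrees(np.arctan2(m[1,1],m[0,1])),2),'zax',np.round(m[:,2],3),'F',np.round(o['wrist_force'],1),'T',np.round(o['torque'],2),'op',round(o['opening'],3),'g',round(o['grasp_force'],1),'q',np.round(o['q'],2))
def crop(i,x,y,w,h,s=6):
    c=cv2.resize(i[y:y+h,x:x+w],None,fx=s,fy=s,interpolation=cv2.INTER_NEAREST)
    for k in range(0,w,10): cv2.putText(c,str(x+k),(k*s,8),0,.3,(0,0,255)); cv2.line(c,(k*s,9),(k*s,13),(0,0,255))
    for k in range(0,h,10): cv2.putText(c,str(y+k),(0,k*s+4),0,.3,(0,0,255))
    return c
def pic(name,tb,sb,s=6):
    t=camera('top')['pixels'][...,::-1];c=camera('scene')['pixels'][...,::-1]
    cv2.imwrite(f'pics/{name}.png',np.hstack([crop(t,*tb,s),crop(c,*sb,s)]))
E
python3 -c "
from look import *
pic('a1',(310,180,66,90),(300,200,66,90))"
```

```text
2.27 pos [ 477.5 -216.1  121.6] yaw_y -118.37 zax [ 0.    -0.001 -1.   ] F [0.9 0.1 0.7] T [-0.03  0.01 -0.  ] op 1.0 g 0.0 q [-0.65  0.2   1.83 -0.    1.12  1.41]
```

View pics/a1.png

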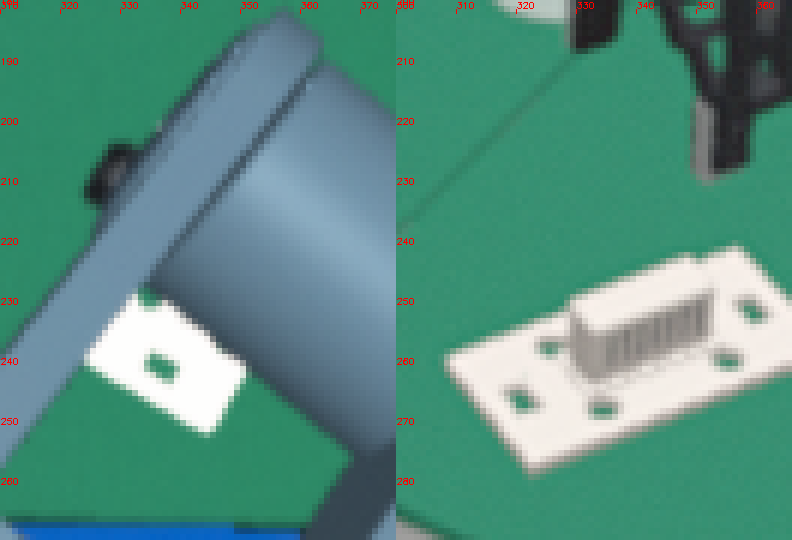

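The tray shows clear between the fingers, one pad visible in the scene at (352,228) above it. I'm descending over the rib and closing.

Call:
send_rows --series '[[[0, 0, 0], [0, 0, -40], -1], [[0, 0, 0], [0, 0, -75], -1], [[0, 0, 0], [0, 0, -100], -1], [[0, 0, 0], [0, 0, -109], -1], [[0, 0, 0], [0, 0, -109], -0.3], [[0, 0, 0], [0, 0, -109], 0.2], [[0, 0, 0], [0, 0, -109], 1], [[0, 0, 0], [0, 0, -109], 1], [[0, 0, 0], [0, 0, -109], 1], [[0, 0, 0], [0, 0, -109], 1]]'

```text
time_s: 3.62
eef_pos: [0.4783, -0.2163, 0.0134]
eef_rot: [0.0, 0.969, -0.245, 0.001]
wrist_force: [-1.5, 0.4, 6.3]
opening: 0.247
grasp_force: 61.0
```

```bash
python3 -c "
from look import *"
```

```text
3.62 pos [ 478.3 -216.3   13.4] yaw_y -118.39 zax [ 0.002 -0.001 -1.   ] F [-1.5  0.4  6.3] T [ 0.04  0.17 -0.01] op 0.247 g 61.0 q [-0.65  0.38  1.87 -0.    0.89  1.42]
```

Call:
send_rows --series '[[[0, 0, 0], [0, 0, 15], 1], [[0, 0, 0], [0, 0, 50], 1], [[0, 0, 0], [0, 0, 100], 1], [[0, 0, 8], [5, 25, 145], 1], [[0, 0, 16], [18, 75, 180], 1], [[0, 0, 24], [31, 125, 195], 1], [[0, 0, 32], [44, 178, 195], 1], [[0, 0, 38], [57, 230, 195], 1], [[0, 0, 42.8], [70, 282, 195], 1], [[0, 0, 42.8], [81, 325, 195], 1]]'

```text
time_s: 4.88
eef_pos: [0.5582, 0.1116, 0.2078]
eef_rot: [-0.0, 0.992, 0.126, -0.0]
wrist_force: [0.6, -0.8, -1.8]
opening: 0.246
grasp_force: 59.7
```

Call:
send_rows --series '[[[0, 0, 0], [0, 0, 0], 1], [[0, 0, 0], [0, 0, 0], 1], [[0, 0, 0], [0, 0, 0], 1], [[0, 0, 0], [0, 0, 0], 1]]'

```text
time_s: 5.38
eef_pos: [0.5585, 0.1083, 0.2074]
eef_rot: [0.0, 0.992, 0.124, -0.0]
wrist_force: [-0.7, 0.4, -2.3]
opening: 0.246
grasp_force: 59.7
```

```bash
python3 -c "
from look import *
pic('b1',(190,130,80,100),(216,105,80,100),5)"
```

```text
5.38 pos [558.5 108.3 207.4] yaw_y -75.7 zax [-0. -0. -1.] F [-0.7  0.4 -2.3] T [0.06 0.05 0.01] op 0.246 g 59.7 q [-0.02  0.19  1.65 -0.    1.31  1.3 ]
```

View pics/b1.png

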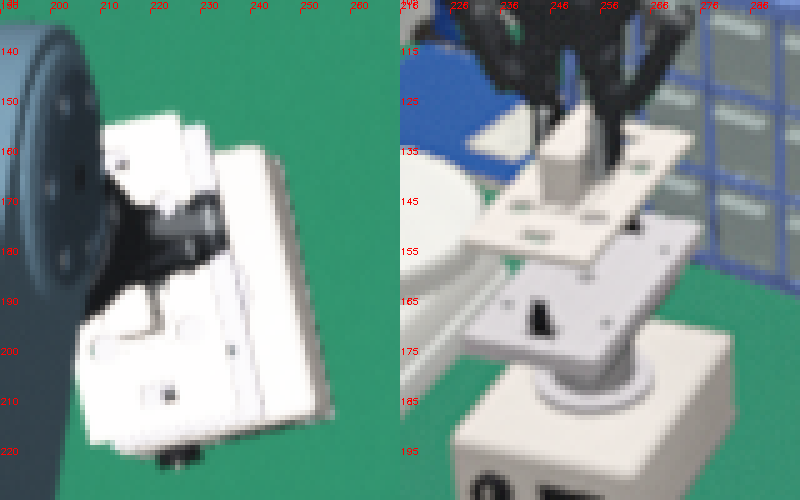

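The tray is held level, with the near slot at (244,152) in the scene and its far edge over the far hook. I'll fit the tray in the scene view relative to the platform.

```bash
python3 - <<'E'
from geo import *
A=lambda l,ox,oy,s:np.array(l,float)/s+[ox-.5,oy-.5]
# scene: far-right, near-right, near-left corners, near slot, sockets NL,NR,FR
d=A([(294,135),(199,262),(68,243),(138,236),(122,205),(195,217),(246,167)],216,105,5)
T=[(.072,-.035,.006),(-.072,-.035,.006),(-.072,.035,.006),(-.0565,0,.006),(-.03,.021,.006),(-.03,-.021,.006),(.03,-.021,.006)]
for z in (.19,.194,.198):
    f=lambda p:(proj('scene',place(p[0],p[1],z,p[2],T))-d).ravel()
    r=least_squares(f,[.56,.11,.25],loss='soft_l1');print(z,np.round(r.x,4),np.degrees(r.x[2]));print(np.round(f(r.x).reshape(-1,2),1).tolist())
E
```

```text
0.19 [0.565  0.1116 0.2687] 15.394370558005097
[[-0.1, 0.0], [-1.2, -0.0], [-0.3, -0.5], [0.7, 0.1], [0.6, 0.3], [0.9, 0.3], [-0.8, -0.2]]
0.194 [0.5595 0.107  0.2717] 15.569828730212741
[[-0.1, -0.1], [-1.1, 0.0], [-0.4, -0.4], [0.7, 0.2], [0.6, 0.3], [0.9, 0.3], [-0.8, -0.3]]
0.198 [0.5541 0.1024 0.2747] 15.74007117594493
[[0.0, -0.2], [-1.0, 0.1], [-0.5, -0.4], [0.7, 0.2], [0.5, 0.3], [1.0, 0.3], [-0.8, -0.3]]
```

Call:
send_rows --series '[[[0, 0, 0], [1, 3, 0], 1], [[0, 0, 0], [1, 3, -10], 1], [[0, 0, 0], [1, 3, -20], 1], [[0, 0, 0], [1, 3, -22], 1], [[0, 0, 0], [1, 3, -22], 1], [[0, 0, 0], [1, 3, -22], 1]]'

```text
time_s: 6.22
eef_pos: [0.5598, 0.1123, 0.1856]
eef_rot: [0.0, 0.992, 0.125, 0.0]
wrist_force: [0.7, -0.3, -2.4]
opening: 0.243
grasp_force: 59.7
```

```bash
python3 - <<'E'
from look import *
t=camera('top')['pixels'][...,::-1];s=camera('scene')['pixels'][...,::-1]
cv2.imwrite('pics/t2.png',t);cv2.imwrite('pics/s2.png',s)
def enh(i):
    g=i.astype(float).min(2); g=np.clip((g-150)*2.4,0,255); lo=i.min(2)*.6
    return cv2.cvtColor(np.where(i.min(2)<150,lo,g).astype(np.uint8),cv2.COLOR_GRAY2BGR)
cv2.imwrite('pics/b2.png',np.hstack([crop(enh(t),198,145,50,75,8),crop(s,226,118,50,75,8)]))
E
```

```text
6.22 pos [559.8 112.3 185.6] yaw_y -75.6 zax [ 0.001  0.    -1.   ] F [ 0.7 -0.3 -2.4] T [ 0.07 -0.    0.01] op 0.243 g 59.7 q [-0.01  0.22  1.66  0.    1.26  1.31]
```

View pics/b2.png

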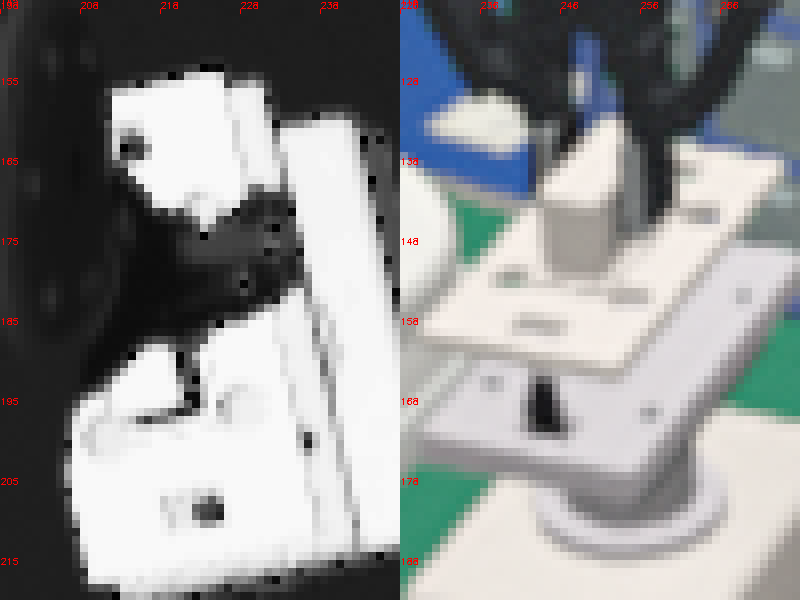

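The top view now shows the near hook inside the near slot at about (223,208), a bit right of the slot's centre, and the far hook at (214,163). I'll fit the tray in the top view, where the relative xy barely depends on the unknown height.

```bash
python3 - <<'E'
from geo import *
A=lambda l,ox,oy,s:np.array(l,float)/s+[ox-.5,oy-.5]
d=A([(225,73),(319,548),(87,588),(100,437),(236,404)],198,145,8)
T=[(.072,-.035,.006),(-.072,-.035,.006),(-.072,.035,.006),(-.03,.021,.006),(-.03,-.021,.006)]
f=lambda p:(proj('top',place(p[0],p[1],.172,p[2],T))-d).ravel()
r=least_squares(f,[.56,.11,.25],loss='soft_l1');print('tray top',np.round(r.x,4),np.degrees(r.x[2]));print(np.round(f(r.x).reshape(-1,2),1).tolist())
print('slots px',proj('top',place(r.x[0],r.x[1],.172,r.x[2],[(.0565,0,.006),(-.0565,0,.006)])))
ds=A([(780-400,165),(622-400,378),(415-400,330),(540-400,325),(512-400,275),(630-400,297),(700-400,214)],226,118,8)
Ts=[(.072,-.035,.006),(-.072,-.035,.006),(-.072,.035,.006),(-.0565,0,.006),(-.03,.021,.006),(-.03,-.021,.006),(.03,-.021,.006)]
g=lambda p:(proj('scene',place(p[0],p[1],.172,p[2],Ts))-ds).ravel()
r=least_squares(g,[.56,.11,.25],loss='soft_l1');print('tray scene',np.round(r.x,4),np.degrees(r.x[2]));print(np.round(g(r.x).reshape(-1,2),1).tolist())
# platform at fixed z, per camera
pt=A([(73,174),(209,146),(247,330),(111,360),(162,252),(37,95),(215,60),(287,410),(108,452)],195,145,6)
ps=A([(168,82),(282,102),(211,189),(93,167),(188,134),(169,47),(326,75),(204,238),(41,205)],222,138,6)
for c,D in (('top',pt),('scene',ps)):
  for z in (.138,.142,.146):
    def h(p):
        x,y,yaw,a,b=p;L=[(a,b,0),(a,-b,0),(-a,-b,0),(-a,b,0),(0,0,.004),(.075,.038,0),(.075,-.038,0),(-.075,-.038,0),(-.075,.038,0)]
        return (proj(c,place(x,y,z,yaw,L))-D).ravel()
    r=least_squares(h,[.56,.11,.25,.04,.028],loss='soft_l1');print('plat',c,z,np.round(r.x,4),np.degrees(r.x[2]),r.cost)
    x,y,yaw=r.x[:3];print('  hooks head px top',np.round(proj(c,place(x,y,z,yaw,[(.06,0,.019),(-.06,0,.019),(.06,0,0),(-.06,0,0)])),1).tolist())
E
```

```text
tray top [0.5577 0.1145 0.2335] 13.379870582009957
[[-0.2, 0.1], [-0.7, -1.2], [-0.3, -0.3], [0.5, 0.3], [0.7, 0.9]]
slots px [[212.43427961 162.79390919]
 [221.1806127  208.43903044]]
tray scene [0.5605 0.1129 0.2613] 14.972953986405676
[[0.3, -0.2], [-0.4, -1.2], [0.5, 0.4], [-0.2, 0.3], [0.1, 0.4], [-0.0, 0.1], [-0.1, -0.1]]
plat top 0.138 [0.559  0.1131 0.2436 0.0399 0.029 ] 13.955164042427736 0.7541549145296942
  hooks head px top [[214.8, 162.3], [224.3, 209.6], [216.7, 163.5], [226.1, 209.9]]
plat top 0.142 [0.5586 0.1121 0.2435 0.0397 0.0289] 13.954132354412623 0.5895069103041781
  hooks head px top [[214.7, 162.2], [224.4, 209.7], [216.7, 163.4], [226.1, 210.0]]
plat top 0.146 [0.5583 0.1111 0.2436 0.0396 0.0288] 13.954403328491344 0.4866260484205933
  hooks head px top [[214.7, 162.1], [224.4, 209.8], [216.6, 163.3], [226.1, 210.1]]
plat scene 0.138 [0.5643 0.1138 0.2651 0.041  0.0286] 15.189819961731551 1.7676614619395585
  hooks head px top [[260.8, 143.9], [243.5, 165.3], [261.2, 149.8], [244.1, 171.4]]
plat scene 0.142 [0.5592 0.1096 0.2666 0.0408 0.0284] 15.27664087746801 1.7517321546788578
  hooks head px top [[260.8, 143.8], [243.5, 165.3], [261.2, 149.7], [244.0, 171.4]]
plat scene 0.146 [0.5541 0.1053 0.2682 0.0406 0.0282] 15.366291185834754 1.7893874539255388
  hooks head px top [[260.8, 143.7], [243.5, 165.3], [261.2, 149.7], [244.0, 171.5]]
```

Both cameras agree the tray should go about (+0.5,-2) mm and +0.4°. I'll correct that and go down to just above the hooks.

Call:
send_rows --series '[[[0, 0, 0.4], [0.5, -2.2, 0], 1], [[0, 0, 0.4], [0.5, -2.2, -3], 1], [[0, 0, 0.4], [0.5, -2.2, -6], 1], [[0, 0, 0.4], [0.5, -2.2, -9], 1], [[0, 0, 0.4], [0.5, -2.2, -9], 1], [[0, 0, 0.4], [0.5, -2.2, -9], 1]]'

```text
time_s: 7.08
eef_pos: [0.5601, 0.1101, 0.1763]
eef_rot: [0.0, 0.992, 0.129, 0.0]
wrist_force: [0.2, 0.3, -1.7]
opening: 0.244
grasp_force: 59.7
```

```bash
python3 - <<'E'
from look import *
t=camera('top')['pixels'][...,::-1];s=camera('scene')['pixels'][...,::-1]
def enh(i):
    g=np.clip((i.astype(float).min(2)-200)*4.6,0,255); 
    return cv2.cvtColor(np.where(i.min(2)<200,i.min(2)*.8,g).astype(np.uint8),cv2.COLOR_GRAY2BGR)
cv2.imwrite('pics/b3.png',np.hstack([np.vstack([crop(enh(t),204,150,40,30,10),crop(enh(t),204,195,40,30,10)]),crop(s,232,125,40,60,10)]))
E
```

```text
7.08 pos [560.1 110.1 176.3] yaw_y -75.2 zax [ 0. -0. -1.] F [ 0.2  0.3 -1.7] T [ 0.05 -0.05  0.04] op 0.244 g 59.7 q [-0.01  0.23  1.67 -0.    1.25  1.3 ]
```

View pics/b3.png

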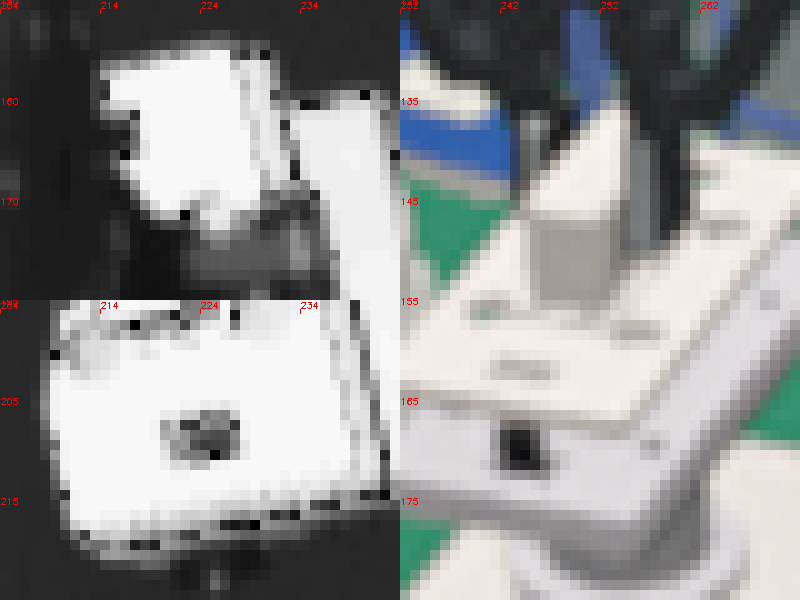

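The near hook at (224.5,208) now sits inside the near slot (220–228, 206–211), and the tray edges run parallel to the platform. I'll feel downwards in small steps.

Call:
send_rows --series '[[[0, 0, 0], [0, 0, -1], 1], [[0, 0, 0], [0, 0, -2], 1], [[0, 0, 0], [0, 0, -3], 1], [[0, 0, 0], [0, 0, -4], 1], [[0, 0, 0], [0, 0, -4], 1]]'

```text
time_s: 7.8
eef_pos: [0.5599, 0.1101, 0.1722]
eef_rot: [-0.0, 0.992, 0.129, -0.0]
wrist_force: [-0.9, -0.5, -2.2]
opening: 0.246
grasp_force: 59.7
```

Call:
send_rows --series '[[[0, 0, 0], [0, 0, -1], 1], [[0, 0, 0], [0, 0, -2], 1], [[0, 0, 0], [0, 0, -2], 1]]'

```text
time_s: 8.18
eef_pos: [0.5599, 0.1101, 0.1701]
eef_rot: [-0.0, 0.992, 0.129, -0.0]
wrist_force: [-0.3, 0.1, -2.7]
opening: 0.246
grasp_force: 59.7
```

Call:
send_rows --series '[[[0, 0, 0], [0, 0, -1], 1], [[0, 0, 0], [0, 0, -2], 1], [[0, 0, 0], [0, 0, -2], 1]]'

```text
time_s: 8.55
eef_pos: [0.5599, 0.1101, 0.1681]
eef_rot: [-0.0, 0.992, 0.129, -0.0]
wrist_force: [-0.0, -0.3, -2.6]
opening: 0.249
grasp_force: 59.7
```

Call:
send_rows --series '[[[0, 0, 0], [0, 0, -1], 1], [[0, 0, 0], [0, 0, -2], 1], [[0, 0, 0], [0, 0, -2], 1]]'

```text
time_s: 8.93
eef_pos: [0.5603, 0.1102, 0.1666]
eef_rot: [0.0, 0.992, 0.129, 0.0]
wrist_force: [-0.2, -0.4, -0.1]
opening: 0.244
grasp_force: 60.0
```

Call:
send_rows --series '[[[0, 0, 0], [0, 0, -1], 1], [[0, 0, 0], [0, 0, -1], 1]]'

```text
time_s: 9.18
eef_pos: [0.5604, 0.1101, 0.1657]
eef_rot: [0.0, 0.992, 0.129, 0.0]
wrist_force: [-0.1, -0.7, 2.0]
opening: 0.247
grasp_force: 60.2
```

Call:
send_rows --series '[[[0, 0, 0], [0, 0, -1], 1], [[0, 0, 0], [0, 0, -1], 1]]'

```text
time_s: 9.43
eef_pos: [0.5604, 0.1101, 0.1647]
eef_rot: [0.0, 0.992, 0.129, 0.0]
wrist_force: [-0.0, 0.4, 4.3]
opening: 0.251
grasp_force: 60.5
```

Call:
send_rows --series '[[[0, 0, 0], [0, 0, -1], 1], [[0, 0, 0], [0, 0, -1], 1]]'

```text
time_s: 9.68
eef_pos: [0.5604, 0.1101, 0.1638]
eef_rot: [0.0, 0.992, 0.129, 0.0]
wrist_force: [-0.1, -0.5, 5.3]
opening: 0.243
grasp_force: 60.7
```

Call:
send_rows --series '[[[0, 0, 0], [0, 0, -1], 1], [[0, 0, 0], [0, 0, -1], 1]]'

```text
time_s: 9.93
eef_pos: [0.5607, 0.1101, 0.1631]
eef_rot: [0.0, 0.992, 0.129, 0.001]
wrist_force: [-0.3, -0.3, 6.4]
opening: 0.246
grasp_force: 61.0
```

Call:
send_rows --series '[[[0, 0, 0], [0, 0, -1], 1], [[0, 0, 0], [0, 0, -1], 1]]'

```text
time_s: 10.18
eef_pos: [0.5608, 0.1102, 0.1624]
eef_rot: [0.0, 0.992, 0.129, 0.001]
wrist_force: [0.8, 0.6, 8.3]
opening: 0.246
grasp_force: 61.2
```

Call:
send_rows --series '[[[0, 0, 0], [0, 0, -1], 1], [[0, 0, 0], [0, 0, -1], 1]]'

```text
time_s: 10.42
eef_pos: [0.5597, 0.1101, 0.1598]
eef_rot: [-0.0, 0.992, 0.129, -0.0]
wrist_force: [0.2, -1.0, 0.7]
opening: 0.247
grasp_force: 60.0
```

```bash
python3 -c "
from look import *"
```

```text
10.43 pos [559.7 110.1 159.8] yaw_y -75.21 zax [-0.001 -0.    -1.   ] F [ 0.2 -1.   0.7] T [ 0.01 -0.18 -0.01] op 0.247 g 60.0 q [-0.01  0.24  1.68 -0.    1.21  1.3 ]
```

The force fell, which is a click. I'll keep going to find the platform.

Call:
send_rows --series '[[[0, 0, 0], [0, 0, -1], 1], [[0, 0, 0], [0, 0, -1], 1]]'

```text
time_s: 10.68
eef_pos: [0.5597, 0.1102, 0.1588]
eef_rot: [-0.0, 0.992, 0.129, -0.0]
wrist_force: [0.3, -0.2, 0.1]
opening: 0.246
grasp_force: 60.0
```

Call:
send_rows --series '[[[0, 0, 0], [0, 0, -1], 1], [[0, 0, 0], [0, 0, -1], 1]]'

```text
time_s: 10.92
eef_pos: [0.5599, 0.1102, 0.1581]
eef_rot: [-0.0, 0.992, 0.129, -0.0]
wrist_force: [0.1, 0.3, -0.7]
opening: 0.245
grasp_force: 60.1
```

Call:
send_rows --series '[[[0, 0, 0], [0, 0, -1], 1], [[0, 0, 0], [0, 0, -1], 1]]'

```text
time_s: 11.18
eef_pos: [0.56, 0.1102, 0.1572]
eef_rot: [-0.0, 0.992, 0.129, -0.0]
wrist_force: [0.9, 0.3, 0.3]
opening: 0.249
grasp_force: 60.1
```

Call:
send_rows --series '[[[0, 0, 0], [0, 0, -1], 1], [[0, 0, 0], [0, 0, -1], 1]]'

```text
time_s: 11.42
eef_pos: [0.5594, 0.1101, 0.1556]
eef_rot: [-0.0, 0.992, 0.129, -0.001]
wrist_force: [1.0, -0.4, -2.0]
opening: 0.244
grasp_force: 59.7
```

Call:
send_rows --series '[[[0, 0, 0], [0, 0, -1], 1], [[0, 0, 0], [0, 0, -1], 1]]'

```text
time_s: 11.68
eef_pos: [0.5596, 0.1102, 0.1549]
eef_rot: [-0.0, 0.992, 0.129, -0.0]
wrist_force: [-0.3, 0.6, -1.3]
opening: 0.243
grasp_force: 59.7
```

Call:
send_rows --series '[[[0, 0, 0], [0, 0, -1], 1], [[0, 0, 0], [0, 0, -1], 1]]'

```text
time_s: 11.92
eef_pos: [0.56, 0.1101, 0.1544]
eef_rot: [0.0, 0.992, 0.129, -0.0]
wrist_force: [-0.6, 0.6, -0.6]
opening: 0.245
grasp_force: 60.1
```

Call:
send_rows --series '[[[0, 0, 0], [0, 0, -1], 1], [[0, 0, 0], [0, 0, -1], 1]]'

```text
time_s: 12.18
eef_pos: [0.5601, 0.1102, 0.1541]
eef_rot: [0.0, 0.992, 0.129, 0.0]
wrist_force: [-3.4, 0.3, 5.0]
opening: 0.245
grasp_force: 60.9
```

Call:
send_rows --series '[[[0, 0, 0], [0, 0, -1], 1], [[0, 0, 0], [0, 0, -1], 1]]'

```text
time_s: 12.42
eef_pos: [0.5601, 0.1102, 0.1538]
eef_rot: [0.0, 0.992, 0.129, 0.0]
wrist_force: [-6.7, -0.8, 9.5]
opening: 0.246
grasp_force: 61.5
```

```bash
python3 -c "
from look import *"
```

```text
12.43 pos [560.1 110.2 153.8] yaw_y -75.19 zax [ 0. -0. -1.] F [-6.7 -0.8  9.5] T [-0.06  0.92 -0.01] op 0.246 g 61.5 q [-0.01  0.25  1.69 -0.    1.2   1.3 ]
```

Contact with the platform is firm: 12 N net, stiffness about 18 N/mm, and the moment is explained by the side force. I'll press once more, relieve, then check.

Call:
send_rows --series '[[[0, 0, 0], [0, 0, -1], 1], [[0, 0, 0], [0, 0, -1], 1], [[0, 0, 0], [0, 0, -1], 1]]'

```text
time_s: 12.8
eef_pos: [0.5602, 0.1102, 0.1536]
eef_rot: [0.0, 0.992, 0.129, 0.0]
wrist_force: [-8.1, -0.8, 14.6]
opening: 0.239
grasp_force: 62.2
```

Call:
send_rows --series '[[[0, 0, 0], [0, 0, 1], 1], [[0, 0, 0], [0, 0, 2], 1], [[0, 0, 0], [0, 0, 3], 1], [[0, 0, 0], [0, 0, 3], 1]]'

```text
time_s: 13.3
eef_pos: [0.5601, 0.1102, 0.1542]
eef_rot: [-0.0, 0.992, 0.129, 0.0]
wrist_force: [-1.4, -0.1, 1.8]
opening: 0.246
grasp_force: 60.3
```

```bash
python3 - <<'E'
from look import *
pic('d1',(195,140,66,90),(222,125,66,90))
E
```

```text
13.3 pos [560.1 110.2 154.2] yaw_y -75.2 zax [ 0.  0. -1.] F [-1.4 -0.1  1.8] T [-0.    0.17 -0.02] op 0.246 g 60.3 q [-0.01  0.25  1.69  0.    1.2   1.3 ]
```

View pics/d1.png

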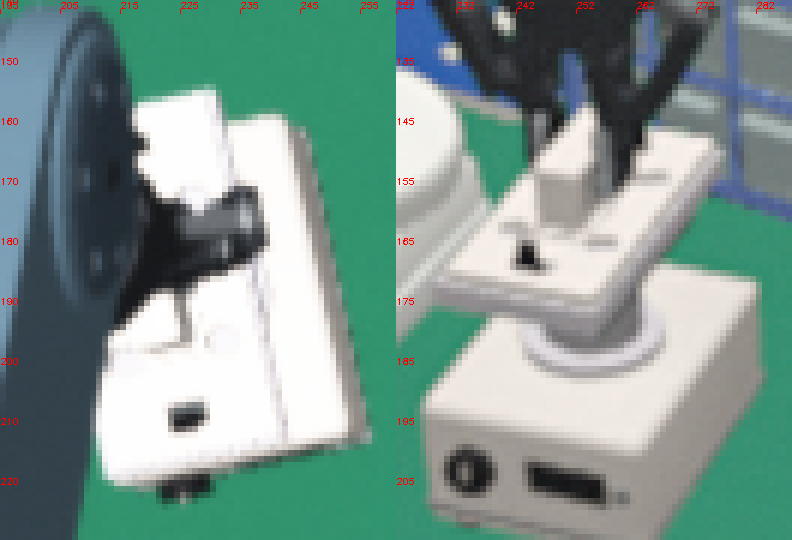

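The tray lies flat on the platform with the near hook standing through its slot at scene (243.5,167). I'm letting go and withdrawing.

Call:
send_rows --series '[[[0, 0, 0], [0, 0, 0], 0.2], [[0, 0, 0], [0, 0, 0], -0.2], [[0, 0, 0], [0, 0, 0], -1], [[0, 0, 0], [0, 0, 0], -1], [[0, 0, 0], [0, 0, 0], -1], [[0, 0, 0], [0, 0, 10], -1], [[0, 0, 0], [0, 0, 35], -1], [[0, 0, 0], [0, 0, 70], -1], [[0, 0, 0], [0, 0, 100], -1], [[0, 0, 0], [0, 0, 120], -1]]'

```text
time_s: 14.65
eef_pos: [0.5607, 0.1102, 0.2771]
eef_rot: [0.0, 0.992, 0.129, 0.002]
wrist_force: [-0.6, -0.9, -0.9]
opening: 0.998
grasp_force: 0.0
```

Call:
send_rows --series '[[[0, 0, 0], [-20, -60, 20], -1], [[0, 0, 0], [-40, -120, 20], -1], [[0, 0, 0], [-60, -180, 20], -1], [[0, 0, 0], [-80, -240, 20], -1], [[0, 0, 0], [-80, -290, 20], -1], [[0, 0, 0], [-80, -290, 20], -1], [[0, 0, 0], [-80, -290, 20], -1]]'

```text
time_s: 15.52
eef_pos: [0.48, -0.1796, 0.2947]
eef_rot: [-0.0, 0.992, 0.128, 0.0]
wrist_force: [-0.3, 0.7, -0.0]
opening: 1.004
grasp_force: 0.0
```

```bash
python3 - <<'E'
from look import *
from bench import spotter
pic('e1',(195,145,66,90),(222,130,66,90))
for t in ('vial','beaker','timer','tray','tray_slot_a'): print(t,[(np.round(r['xyz'],3).tolist(),round(r['conf'],2)) for r in spotter.landmark_of(t,'top')][:2])
E
```

```text
15.53 pos [ 480.  -179.6  294.7] yaw_y -75.25 zax [ 0.  0. -1.] F [-0.3  0.7 -0. ] T [ 0.    0.   -0.02] op 1.004 g 0.0 q [-0.59 -0.01  1.68  0.    1.47  0.72]
vial [([0.386, -0.064, -0.001], 0.58)]
beaker [([0.697, -0.048, -0.001], 0.74), ([0.565, 0.113, -0.002], 0.26)]
timer [([0.403, -0.39, -0.001], 0.93)]
tray [([0.562, 0.11, 0.137], 0.89)]
tray_slot_a [([0.616, 0.122, 0.146], 0.89), ([0.503, 0.097, 0.145], 0.58)]
```

View pics/e1.png

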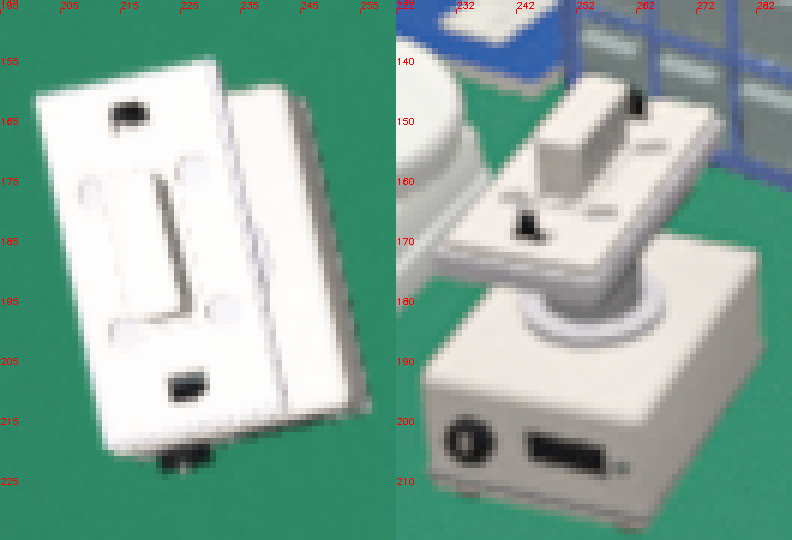

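Both hooks stand through their slots, at top (216,163) and (226,209), and the tray is flush with the platform. The pins' last question is bend: I'll compare the hook edges with the first picture numerically.

```bash
python3 - <<'E'
import cv2,numpy as np
from bench import camera
a=cv2.imread('pics/top0.png').min(2).astype(float);b=camera('top')['pixels'].min(2).astype(float)
for n,(x0,x1,y0,y1) in dict(far=(210,224,158,170),near=(219,233,203,215)).items():
    for i in (a,b):
        w=np.clip(200-i[y0:y1,x0:x1],0,None); r=w.sum(1)
        print(n,'y-profile',np.round(r/100,1),'cy %.2f'%((r*np.arange(y0,y1)).sum()/r.sum()))
E
```

```text
far y-profile [ 2.7  0.   0.   0.1  5.7 10.4  9.3  3.6  0.2  0.1  0.   0. ] cy 162.94
far y-profile [2.5 0.  0.  0.  4.2 8.8 9.1 3.9 0.3 0.  0.  0. ] cy 163.03
near y-profile [0.  0.  0.  0.  3.1 7.1 9.8 9.  5.7 0.8 0.  0. ] cy 209.26
near y-profile [0.  0.  0.  0.  2.7 6.5 9.3 8.4 4.1 0.  0.  0. ] cy 209.15
```

```bash
python3 -c "
from bench import ctrl; print(ctrl.hand_in())"
```

```text
the job is handed in; nothing more can be done
None
```

The tray is clicked under both hooks and sits home and level on the shaker. The highest load I read was about 17 N, the arm is clear, the beaker, vial and timer have not moved, and the job was handed in at about 16 s.

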